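# Restock the sampler tray with matching chocolates and cover it

## Task

Restock the sampler tray: take from the serving board the three chocolates that match those in the tray's stocked row and put each one upright into the empty compartment directly in front of its twin, leaving the two look-alikes on the board and the stocked row where they are. Then set the clear cover squarely over the tray so that it sits flat on the base all round.

Things in the scene. Friction and masses are not known exactly. Their poses are not given: they have to be found in the camera images.
- tray: fixed dark wood tray, base 134 (x) x 174 (y) x 8 mm; origin: centre of underside. Ridges, tops at z = 14 mm, outer edge 110 x 150 mm, enclose 2 x 3 compartments, each 44 x 44 mm, floor at z = 8 mm, centres x = -28 mm (empty row, nearer the robot) and +28 mm (stocked row), y = -48, 0, +48 mm. An open showcase drawer, 0.25 m high, stands behind it from x = 0.62, y = -0.21 m rightward.
- cover: loose clear cover, brass trim, open below, 250 g; outside 127 (x) x 167 (y) x 38 mm, inside 122 x 162 mm. Origin: centre of its lower edge. On top a dark wood bar pull, 70 mm along y, 16 mm wide (x), z = 49 to 63 mm, posts at y = -24, +24 mm. Starts behind the bag sealer (0.16 m high). Seated: lower edge on the tray's base outside the ridges, 6 mm play; either way round.
- bonbon_milknib: loose chocolate on the serving board (top 12 mm above the counter), 56 mm from its neighbours in the row along world y: milk chocolate block, mid brown, pale nut chips on top; 36 mm along its x, 31 mm along its y, 20 mm high. Origin at the centre of its underside. Behind the board stands the bag sealer, 50 mm high from x = 0.47, its raised arm from x = 0.50 m.
- bonbon_swirl: loose chocolate on the serving board (top 12 mm above the counter), 56 mm from its neighbours in the row along world y: milk chocolate block with piped white-cream blobs on top; 28 mm along its x, 36 mm along its y, 24 mm high. Origin at the centre of its underside. Behind the board stands the bag sealer, 50 mm high from x = 0.47, its raised arm from x = 0.50 m.
- bonbon_mos: loose chocolate on the serving board (top 12 mm above the counter), 56 mm from its neighbours in the row along world y: small dark chocolate square with a mottled red and pale-pink top; 27 mm along its x, 28 mm along its y, 15 mm high. Origin at the centre of its underside. Behind the board stands the bag sealer, 50 mm high from x = 0.47, its raised arm from x = 0.50 m.
- bonbon_darknib: look-alike on the serving board: dark, nearly black chocolate block with brown nut chips, 36 (x) x 30 (y) x 21 mm; it matches none in the tray. Origin at the centre of its underside.
- bonbon_milkrect: look-alike on the serving board: milk chocolate block without nuts or cream, only thin ripples of the same brown, 38 (x) x 32 (y) x 20 mm; it matches none in the tray. Origin at the centre of its underside.
- row_milknib: chocolate already in a compartment of the tray's stocked row (which of the three varies), loose: milk chocolate block, mid brown, pale nut chips on top; 36 mm along its x, 31 mm along its y, 20 mm high. Origin at the centre of its underside.
- row_swirl: chocolate already in a compartment of the tray's stocked row (which of the three varies), loose: milk chocolate block with piped white-cream blobs on top; 28 mm along its x, 36 mm along its y, 24 mm high. Origin at the centre of its underside.
- row_mos: chocolate already in a compartment of the tray's stocked row (which of the three varies), loose: small dark chocolate square with a mottled red and pale-pink top; 27 mm along its x, 28 mm along its y, 15 mm high. Origin at the centre of its underside.
There are look-alikes about, which are no part of the job. Leave any blue look-alike of the bonbon_milknib alone.

How it is judged:
By the outcome, as a careful person would: the job done as asked, in the order asked, and still so for the second after the job is handed in, with the robot touching nothing.
It also fails if it takes over 99 s, if anything falls off the work surface, if the arm or the gripper's body presses on something with over 40 N, if the wrist force passes 120 N, or if a joint passes its speed limit or range.

## Robot

A 6-joint arm with a two-finger parallel gripper is mounted at the origin on a cart in front of the work surface, level with it; the furniture and walls round the work are solid. World frame = base frame: x ahead of the robot, y to its left, z up, the work surface at z = 0. Lengths are in m, angles in rad, forces in N, time in s.
With the tool pointing down it reaches from about 0.4 to 0.825 m from the base axis. Payload 7 kg.
Tool frame: the origin (TCP) lies at the very end of the fingers, on their centre line; the grasp point (between the pads) lies 19 mm behind it; z points along the fingers, x is the direction in which the jaws open and shut, and the axes are right-handed (so a half turn about z gives the same grasp; the last joint's range is limited). The gripper opens to 88 mm and grips with 3 to 60 N. Pads are 19 mm wide; open, the fingers measure 130 mm over their backs; the gripper's body (78 mm by 193 mm) begins 47 mm behind the grasp point.
Start: joints at [-0.997, 0.359, 0.012, 0, -1.224, -0.288], TCP at [0.19, -0.648, 0.227] pointing down, gripper open.
Joint ranges: [-3.07, 3.07], [-1.43, 2.12], [-1.02, 1.25], [-3.03, 1.67], [-3.05, -0], [-3.03, 3.03]. Speed limits (rad/s): [2.39, 2.39, 3.01, 3.14, 3.14, 3.14].

## Interface

Orientations are given as [roll, pitch, yaw] about the fixed x, y, z axes, in that order (R = Rz(yaw) Ry(pitch) Rx(roll)).
In Python, from station import telemetry, grab_frame, arm, regions_of, pinpoint gives the robot as it stands. The module is installed in compiled form; this text tells all that it offers.
- The arm moves only by the shell command python3 -m inch 'ROWS' [FORCE]. ROWS is text: rows parted by semicolons, each of 7 numbers parted by spaces: the opening, from 0 (shut) to 1 (fully open), then the shift along the world's x, y, z in cm, then the turn, a rotation vector about the world's x, y, z in degrees. A call has 1 to 12 rows; each row is the pose to reach, as a shift and turn from the pose measured when the call began; what a row does not reach only later rows make up. A row lasts 1/8 s, in which the tool goes at most 62.5 mm and 10.7 degrees, less where a joint would pass 70% of its speed; a pose out of reach is approached as far as the arm can. A call with a gripper value outside its range is refused whole. The fingers move at their own pace and stop on an object; FORCE is the grip in N (left out, the last holds). Time passes only in rows, so rows that repeat a pose let the fingers close. It gives the time, the measured TCP pose, the force and the opening at its end, in the units of the state.
- telemetry.get_state(): the state, without advancing time (a new reading comes with each control period).
- grab_frame(name): name is "scene" or "top" or "wrist"; returns a dict with "pixels" (480x640x3 uint8, red, green, blue), "fx", "fy", "cx", "cy" (pixels), "R" (3x3) and "t" (3): a world point X has camera coordinates R X + t. Camera axes: x right, y down, z forward; pixel columns grow to the right and rows downward; lengths in m; the calibration is good to about 2 mm. A picture is of the moment at which its call begins. There is no depth.
- arm.job_done(): hands the job in, once; it reports no verdict.
Trained networks look in the newest picture that a camera, given by its name, has taken for a name from the list of things; names that differ only in an ending like _2 or _b are one class to them, and where a whole thing is asked for, a point or a joint stands for the part that bears it (a point fixed in the world has none). Each returns a list of dicts, best first, with "p" (0 to 1); they miss things now and then, are a little off and sometimes report something else, mostly with a low value. They report only what shows in the picture. A call takes as long as a camera call. They do not tell look-alikes from the thing itself.
- regions_of(camera, name): "pixels" (480x640 bool, what is visible of it) and "bbox" ([left, top, right, bottom] in pixels, round what is visible of it).
- pinpoint(camera, name): "location" ([column, row] in pixels: a listed point, or the origin of a listed thing).
The state is a dict: "t": time; "q": joint angles; "qd": joint speeds; "joint_efforts": joint torques, N m; "eef_pos": TCP position; "ee_rot": TCP orientation; "force": force on the tool from outside, world axes, zero at the start; "moment": the same for the moment, N m; "width": finger opening in m.
Only numpy, scipy, OpenCV 4.12 (cv2) and the standard library are available. Lean on these libraries where they do the work, as an engineer would, in place of code of your own. Each camera call takes 0.05 s, during which the arm holds its last target. There are 200 camera calls.

## Working session

There is one attempt and no reset: what is moved stays moved. The work goes in short steps, Python scripts to look and compute and a shell command to move; the robot and the scene stay as the last step left them, time stands still between calls to the robot, and variables do not carry over. Pictures are saved under pics/ and viewed, about 12 in all and at most 16, crops included, and the job is handed in when it is done.

```bash
mkdir -p pics; cat > h.py <<'E'
import numpy as np, cv2
from station import telemetry, grab_frame, arm, regions_of, pinpoint
def save(f,n,crop=None,scale=1):
    im=f["pixels"][:,:,::-1]
    if crop: im=im[crop[1]:crop[3],crop[0]:crop[2]]
    cv2.imwrite("pics/"+n+".png",cv2.resize(im,None,fx=scale,fy=scale,interpolation=cv2.INTER_CUBIC))
def w(f,uv,z):
    R=np.array(f["R"]);t=np.array(f["t"])
    d=R.T@np.array([(uv[0]-f["cx"])/f["fx"],(uv[1]-f["cy"])/f["fy"],1.]);c=-R.T@t
    return c+d*(z-c[2])/d[2]
def px(f,X):
    p=np.array(f["R"])@np.array(X)+np.array(f["t"]);return [f["fx"]*p[0]/p[2]+f["cx"],f["fy"]*p[1]/p[2]+f["cy"]]
E
python3 - <<'E'
from h import *
for c in("top","scene"):
    f=grab_frame(c);save(f,c+"0");print(c,-np.array(f["R"]).T@np.array(f["t"]),f["fx"])
    for n,z in dict(tray=0,cover=0,bonbon_milknib=.012,bonbon_swirl=.012,bonbon_mos=.012,row_milknib=.008,row_swirl=.008,row_mos=.008).items():
        print(n,[(round(d["p"],2),np.round(d["location"]).tolist(),w(f,d["location"],z).round(3)[:2].tolist()) for d in pinpoint(c,n)[:4]])
E
```

```text
top [ 0.38689454 -0.17015672  1.05044592] 466.84933343152096
tray [(0.6, [402.0, 282.0], [0.508, -0.365])]
cover [(0.86, [280.0, 214.0], [0.676, -0.092])]
bonbon_milknib [(0.7, [218.0, 323.0], [0.431, 0.047]), (0.56, [211.0, 186.0], [0.745, 0.066])]
bonbon_swirl [(0.54, [243.0, 326.0], [0.421, -0.01])]
bonbon_mos [(0.6, [291.0, 320.0], [0.43, -0.115])]
row_milknib [(0.52, [419.0, 265.0], [0.544, -0.405])]
row_swirl [(0.51, [394.0, 271.0], [0.533, -0.349])]
row_mos [(0.64, [398.0, 285.0], [0.501, -0.356]), (0.59, [378.0, 276.0], [0.521, -0.311]), (0.36, [217.0, 324.0], [0.427, 0.048])]
scene [0.10402308 0.42914806 0.44730927] 459.28484893884445
tray [(0.87, [408.0, 231.0], [0.505, -0.354])]
cover [(0.79, [268.0, 256.0], [0.655, -0.088])]
bonbon_milknib [(0.64, [314.0, 340.0], [0.427, 0.046]), (0.62, [166.0, 278.0], [0.722, 0.089])]
bonbon_swirl [(0.64, [340.0, 323.0], [0.422, -0.007])]
bonbon_mos [(0.6, [385.0, 289.0], [0.417, -0.124])]
row_milknib [(0.74, [404.0, 216.0], [0.542, -0.395])]
row_swirl [(0.6, [396.0, 223.0], [0.537, -0.353]), (0.21, [392.0, 233.0], [0.519, -0.308])]
row_mos [(0.67, [392.0, 234.0], [0.518, -0.307])]
```

View pics/top0.png

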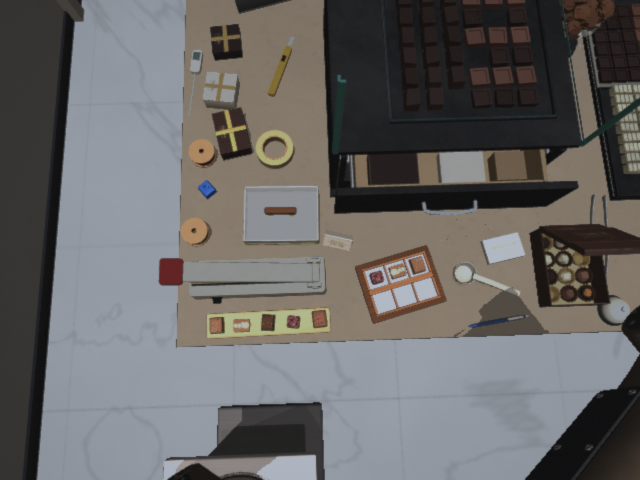

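View pics/scene0.png

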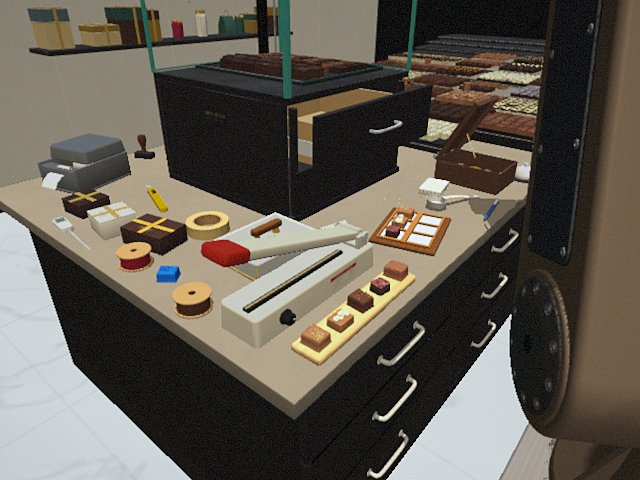

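Top view: board row left to right at columns 217, 242, 268, 293 and 320 (row ~322). The swirl is at 242 and the mos at 293. In the scene view the left one (314,338) has pale chips and the right one (397,270) is plain. The tray is at (400,284), yawed about 16°, with the stocked row mos, swirl, milknib from +y to -y. The cover is at (281,214), with its bar along y.

```bash
python3 - <<'E'
from h import *
s=telemetry.get_state();print({k:np.round(s[k],3).tolist() for k in("t","q","eef_pos","ee_rot","width")})
f=grab_frame("wrist");R=np.array(f["R"]);c=-R.T@np.array(f["t"]);print(c,R.round(2).tolist(),f["fx"])
f=grab_frame("top")
for n,z in dict(tray=.008,cover=.038).items():
    m=regions_of("top",n)[0]["pixels"];cs,_=cv2.findContours(m.astype('uint8'),0,2);k=max(cs,key=cv2.contourArea)
    for p in cv2.boxPoints(cv2.minAreaRect(k)): print(n,p.round(1),w(f,p,z).round(4))
# sealer arm px: front edge row ~ 262..285
for col,row in((190,262),(190,285),(320,258),(320,285)): print([ (z,w(f,(col,row),z)[:2].round(3).tolist()) for z in (.05,.1,.16)])
E
```

```text
{'t': 0.9, 'q': [-0.997, 0.359, 0.012, -0.0, -1.224, -0.288], 'eef_pos': [0.19, -0.648, 0.227], 'ee_rot': [3.142, 0.0, 1.857], 'width': 0.088}
[ 0.12424028 -0.66693343  0.38413507] [[-0.28, 0.96, 0.0], [0.93, 0.27, 0.26], [0.25, 0.07, -0.97]] 354.97203684555416
tray [353.7 267.1] [ 0.5442 -0.2577  0.008 ]
tray [426.3 242.9] [ 0.5944 -0.4261  0.008 ]
tray [445.2 299.6] [ 0.4644 -0.4578  0.008 ]
tray [372.6 323.8] [ 0.4168 -0.2931  0.008 ]
cover [243. 185.] [ 0.7363 -0.013   0.038 ]
cover [318. 185.] [ 0.7308 -0.1833  0.038 ]
cover [318. 244.] [ 0.5939 -0.1787  0.038 ]
cover [243. 244.] [ 0.5994 -0.0129  0.038 ]
[(0.05, [0.561, 0.1]), (0.1, [0.552, 0.086]), (0.16, [0.542, 0.07])]
[(0.05, [0.511, 0.099]), (0.1, [0.505, 0.085]), (0.16, [0.497, 0.069])]
[(0.05, [0.56, -0.182]), (0.1, [0.552, -0.181]), (0.16, [0.541, -0.181])]
[(0.05, [0.501, -0.18]), (0.1, [0.496, -0.179]), (0.16, [0.489, -0.179])]
```

```bash
python3 -m inch '1 5 6 2 0 0 0;1 9 12 4 0 0 0;1 13 18 6 0 0 0;1 16 23 8 0 0 0;1 20 27 9 0 0 0;1 20 27 9 0 0 0;1 20 27 9 0 0 0'
```

```text
t: 1.98
eef_pos: [0.392, -0.3761, 0.3177]
ee_rot: [3.14, 0.001, 1.86]
force: [0.5, -0.0, -0.7]
width: 0.0879
```

```bash
python3 - <<'E'
from h import *
f=grab_frame("wrist");save(f,"w1")
m=regions_of("wrist","tray")[0]["pixels"];cs,_=cv2.findContours(m.astype('uint8'),0,2);k=cv2.convexHull(max(cs,key=cv2.contourArea))
P=np.array([w(f,p[0],.008)[:2] for p in k],dtype=np.float32)
r=cv2.minAreaRect(P);print("tray",r);
for n in("row_milknib","row_swirl","row_mos"):
    print(n,[(round(d["p"],2),np.round(d["location"]).tolist(),w(f,d["location"],.008).round(4)[:2].tolist()) for d in pinpoint("wrist",n)[:4]])
E
```

```text
tray ((0.4879995882511139, -0.36458343267440796), (0.1075248196721077, 0.17403921484947205), 15.007593154907227)
row_milknib [(0.88, [268.0, 298.0], [0.5405, -0.4034])]
row_swirl [(0.94, [304.0, 301.0], [0.5305, -0.3528])]
row_mos [(0.74, [338.0, 299.0], [0.5138, -0.307]), (0.3, [487.0, 279.0], [0.4252, -0.1169])]
```

View pics/w1.png

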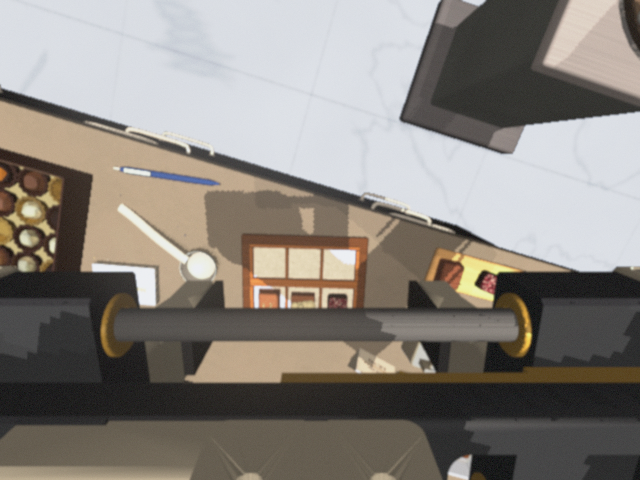

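Wrist view: the tray is at (305,275), partly behind the gripper. The empty compartments are at row 262 and the stocked milknib, swirl and mos at columns 268, 304 and 338. I'll move a little further for a full view, then go over the board.

```bash
python3 -m inch '1 4 0 0 0 0 0;1 7.5 0 0 0 0 0;1 7.5 0 0 0 0 0;1 7.5 0 0 0 0 0'; python3 - <<'E'
from h import *
f=grab_frame("wrist");save(f,"w2",(200,180,440,320),3)
m=regions_of("wrist","tray")[0]["pixels"];cs,_=cv2.findContours(m.astype('uint8'),0,2);k=cv2.convexHull(max(cs,key=cv2.contourArea))
P=np.array([w(f,p[0],.008)[:2] for p in k],dtype=np.float32)
print("tray",cv2.minAreaRect(P))
for n in("row_milknib","row_swirl","row_mos"):
    print(n,[(round(d["p"],2),np.round(d["location"]).tolist(),w(f,d["location"],.008).round(4)[:2].tolist()) for d in pinpoint("wrist",n)[:4]])
print([(d["location"],w(f,d["location"],0)) for d in pinpoint("wrist","tray")])
E
python3 -m inch '1 -2 6 0 0 0 -8;1 -4 12 0 0 0 -16;1 -6 18 0 0 0 -16;1 -6 24 0 0 0 -16;1 -5 28 0 0 0 -16;1 -5 28 0 0 0 -16;1 -5 28 0 0 0 -16'
python3 - <<'E'
from h import *
f=grab_frame("wrist");save(f,"w3")
for n in("bonbon_milknib","bonbon_swirl","bonbon_mos","bonbon_darknib","bonbon_milkrect"):
    print(n,[(round(d["p"],2),np.round(d["location"]).tolist(),w(f,d["location"],.012).round(4)[:2].tolist()) for d in pinpoint("wrist",n)[:4]])
E
```

```text
t: 2.72
eef_pos: [0.4638, -0.3787, 0.3156]
ee_rot: [-3.14, -0.001, 1.854]
force: [0.9, 1.1, -0.0]
width: 0.0879
tray ((0.5015251636505127, -0.3611510097980499), (0.1358712613582611, 0.17369838058948517), 14.796411514282227)
row_milknib [(0.68, [284.0, 254.0], [0.5403, -0.4006])]
row_swirl [(0.79, [316.0, 256.0], [0.5317, -0.3577])]
row_mos [(0.82, [353.0, 255.0], [0.5161, -0.3099]), (0.16, [468.0, 222.0], [0.4292, -0.176])]
[([317.6, 236.2], array([ 0.5055301 , -0.36307883,  0.        ]))]
t: 3.9
eef_pos: [0.4139, -0.0984, 0.3168]
ee_rot: [3.141, -0.0, 1.577]
force: [-0.4, 0.0, -0.4]
width: 0.0879
bonbon_milknib [(0.55, [427.0, 215.0], [0.4272, 0.0493])]
bonbon_swirl [(0.83, [387.0, 210.0], [0.421, -0.0048])]
bonbon_mos [(0.82, [300.0, 213.0], [0.4256, -0.1182])]
bonbon_darknib [(0.79, [341.0, 215.0], [0.428, -0.0651])]
bonbon_milkrect [(0.86, [252.0, 220.0], [0.4341, -0.1816])]
```

View pics/w2.png

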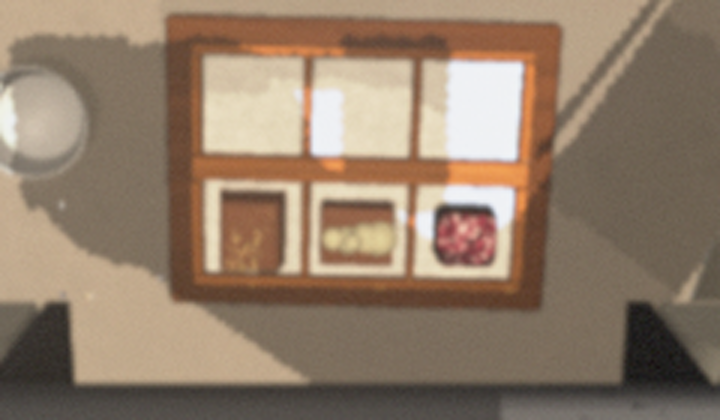

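View pics/w3.png

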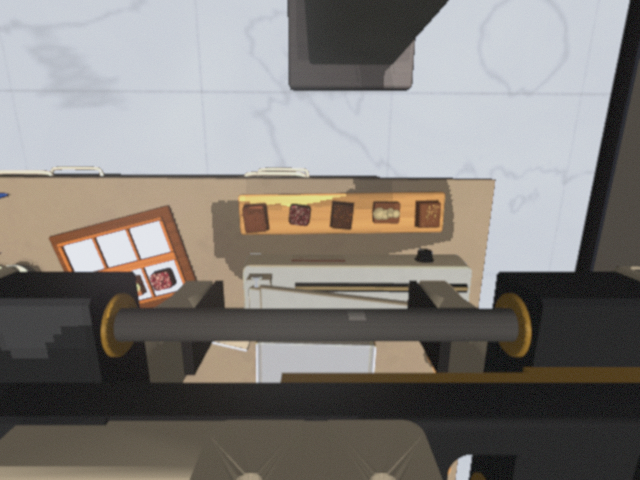

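Wrist views: the tray pose is (0.5015, -0.361), yaw 15°, and the pinned stocked pieces agree within 4 mm. On the board, the milkrect is at (255,217), mos (300,214), darknib (342,214), swirl (386,212) and milknib with pale chips (428,213). Next is a closer look for the yaws.

```bash
python3 -m inch '1 3 2 -4 0 0 0;1 6 4 -8 0 0 0;1 7 4 -12 0 0 0;1 7 4 -12 0 0 0;1 7 4 -12 0 0 0'; python3 - <<'E'
from h import *
f=grab_frame("wrist");save(f,"w4",(90,130,550,330),1.7);print((-np.array(f["R"]).T@np.array(f["t"])).round(3))
H=dict(bonbon_milknib=.032,bonbon_swirl=.036,bonbon_mos=.027,bonbon_darknib=.033,bonbon_milkrect=.032)
for n,h in H.items():
    p=pinpoint("wrist",n)[:1]
    for d in regions_of("wrist",n)[:1]:
        m=d["pixels"];cs,_=cv2.findContours(m.astype('uint8'),0,2);k=max(cs,key=cv2.contourArea)
        P=np.array([w(f,q[0],h)[:2]*1000 for q in k],dtype=np.float32);r=cv2.minAreaRect(P)
        print(n,d["bbox"],np.round(r[0],1),np.round(r[1],1),round(r[2],1),[w(f,x["location"],.012).round(4)[:2] for x in p])
E
```

```text
t: 4.82
eef_pos: [0.4844, -0.0595, 0.1979]
ee_rot: [3.141, 0.0, 1.574]
force: [-0.8, -0.6, 0.6]
width: 0.0874
[ 0.415 -0.06   0.355]
bonbon_milknib [415.7, 141.4, 451.4, 180.1] [423.2  42.6] [33.3 31.8] 3.1 [array([0.4247, 0.0482])]
bonbon_swirl [235.5, 143.8, 266.9, 175.0] [ 425.2 -116.2] [28.  25.9] 86.8 [array([ 0.4217, -0.0094])]
bonbon_darknib [290.0, 140.4, 325.3, 183.0] [425.3 -64.4] [28.5 34.4] 84.7 [array([ 0.4263, -0.0638])]
bonbon_milkrect [164.9, 143.4, 209.8, 187.0] [ 429.6 -173. ] [35.5 35.8] 4.1 [array([ 0.4307, -0.1768])]
```

View pics/w4.png

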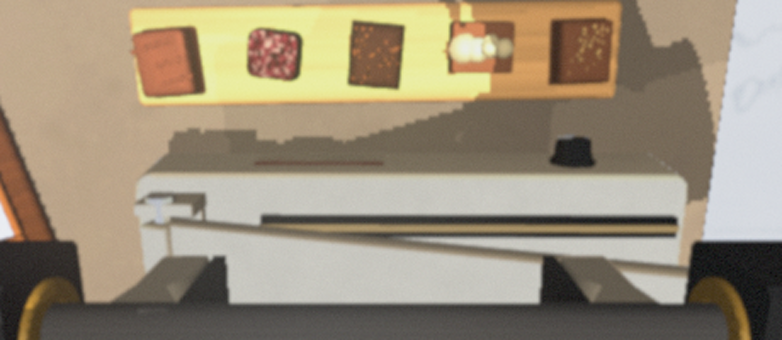

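Wrist close-up: all five pieces are nearly square to the board, at crop columns 170, 274, 377, 482 and 582 (row 50). The gaps are about 21–27 mm, so I'll fit the box models and check the fingertip thickness in the image.

```bash
cat > fit.py <<'E'
from h import *
from scipy.optimize import minimize
D=dict(milknib=(36,31,20),swirl=(28,36,24),mos=(27,28,15),darknib=(36,30,21),milkrect=(38,32,20))
def sil(f,n,q,z0):
    a,b,h=np.array(D[n])/1000;c,s=np.cos(q[2]),np.sin(q[2])
    P=[px(f,(q[0]+c*i*a/2-s*j*b/2,q[1]+s*i*a/2+c*j*b/2,z0+k*h)) for i in(-1,1) for j in(-1,1) for k in(0,1)]
    return cv2.convexHull(np.array(P,dtype=np.float32))
def fit(f,n,m,q0,z0):
    S=8;x0,y0,bw,bh=cv2.boundingRect(m.astype('uint8'));x0-=10;y0-=10;bw+=20;bh+=20
    M=cv2.resize(m[y0:y0+bh,x0:x0+bw].astype('uint8'),None,fx=S,fy=S,interpolation=0)
    def cost(q):
        I=np.zeros_like(M);k=((sil(f,n,q,z0)-[x0-.0,y0-.0]+.5)*S).astype(int);cv2.fillConvexPoly(I,k,1)
        return 1-(I&M).sum()/(I|M).sum()
    best=min((minimize(cost,[q0[0],q0[1],a],method="Nelder-Mead",options=dict(initial_simplex=np.array([[q0[0],q0[1],a]]*4)+np.vstack([np.zeros(3),np.diag([.006,.006,.1])]))) for a in(-.1,0,.1)),key=lambda r:r.fun)
    return best.x,1-best.fun
E
python3 - <<'E'
from fit import *
f=grab_frame("wrist")
G=dict(milknib=(.424,.047),swirl=(.421,-.0094),mos=(.4255,-.117),darknib=(.426,-.064),milkrect=(.43,-.176))
ms=[d["pixels"] for n in G for d in regions_of("wrist","bonbon_"+n)]
for n,g in G.items():
    u=px(f,(*g,.022));c=[m for m in ms if m[int(u[1]),int(u[0])] and m.sum()<4000]
    if not c: print(n,"nomask");continue
    q,i=fit(f,n,max(c,key=lambda m:m.sum()),g,.012);print(n,(q[:2]*1000).round(1),round(np.degrees(q[2]),1),"iou",round(i,3))
s=telemetry.get_state();p=np.array(s["eef_pos"])
im=f["pixels"][:,:,::-1].copy()
for d in(-.065,-.044,0,.044,.065):
    u=px(f,p+[0,d,0]);print(d,np.round(u));cv2.circle(im,(int(u[0]),int(u[1])),2,(0,255,0),1)
cv2.imwrite("pics/w5.png",cv2.resize(im[250:400,100:300],None,fx=4,fy=4))
E
```

```text
milknib [424.2  43.7] -0.6 iou 0.821
swirl [422.2 -10. ] 3.7 iou 0.796
mos [ 425.6 -119. ] -6.5 iou 0.905
darknib [426.6 -64.2] -4.9 iou 0.851
milkrect nomask
-0.065 [180. 298.]
-0.044 [224. 299.]
0 [315. 299.]
0.044 [407. 299.]
0.065 [451. 299.]
```

View pics/w5.png

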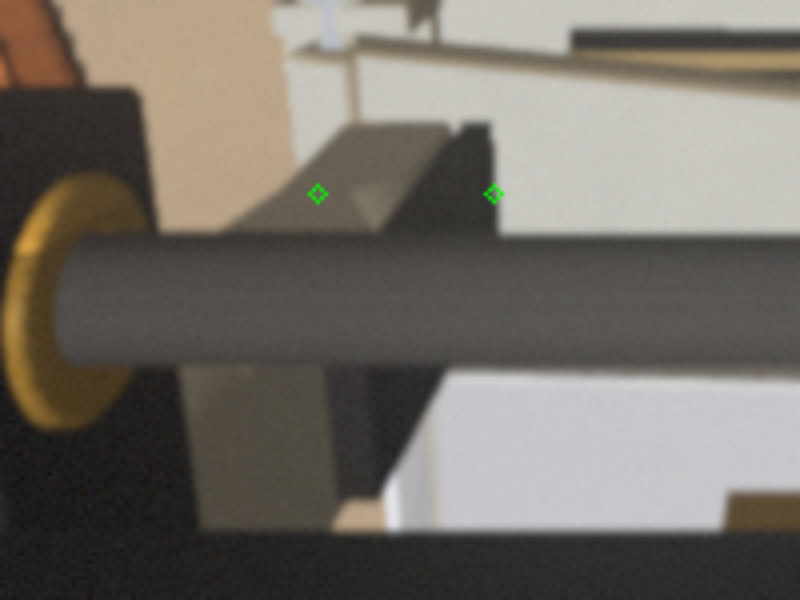

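The fingertip is about 17 mm thick (35 px between the marks), so the fingers fit in the 22 mm gaps. Hovering over the milknib.

```bash
python3 -m inch '0.4 -3 4 0 0 0 0;0.4 -6 8 -3 0 0 0;0.4 -6 10.6 -7 0 0 0;0.4 -6 10.6 -9 0 0 0;0.4 -6 10.6 -9 0 0 0;0.4 -6 10.6 -9 0 0 0;0.4 -6 10.6 -9 0 0 0'; cat > hov.py <<'E'
import sys
from fit import *
n,name=sys.argv[1:3]
f=grab_frame("wrist");s=telemetry.get_state();p=np.array(s["eef_pos"])
im=f["pixels"][:,:,::-1].copy()
for d in(-1,1):
    u=px(f,p+np.array([0,d*s["width"]/2,0]));cv2.circle(im,(int(u[0]),int(u[1])),2,(0,255,0),1)
print("tcp",p.round(4),"rot",np.round(s["ee_rot"],3),"w",s["width"])
for x in pinpoint("wrist","bonbon_"+n)[:3]: print("pin",x["p"],np.round(x["location"]),w(f,x["location"],.012).round(4))
for d in regions_of("wrist","bonbon_"+n)[:2]:
    g=w(f,[(d["bbox"][0]+d["bbox"][2])/2,(d["bbox"][1]+d["bbox"][3])/2],.022)[:2]
    q,i=fit(f,n,d["pixels"],g,.012);print("fit",d["p"],d["bbox"],(q[:2]*1000).round(1),round(np.degrees(q[2]),1),"iou",round(i,3))
cv2.imwrite("pics/"+name+".png",cv2.resize(im[100:340,140:500],None,fx=2,fy=2))
E
python3 hov.py milknib m1
```

```text
t: 6.55
eef_pos: [0.4246, 0.047, 0.1074]
ee_rot: [3.141, -0.001, 1.574]
force: [0.3, 0.3, -0.2]
width: 0.0351
tcp [0.4245 0.047  0.1073] rot [ 3.141e+00 -1.000e-03  1.574e+00] w 0.03504936380956161
pin 0.97 [319. 248.] [0.4254 0.0496 0.012 ]
fit 0.75 [297.2, 221.0, 338.9, 274.1] [422.4  46.5] 4.5 iou 0.809
```

View pics/m1.png

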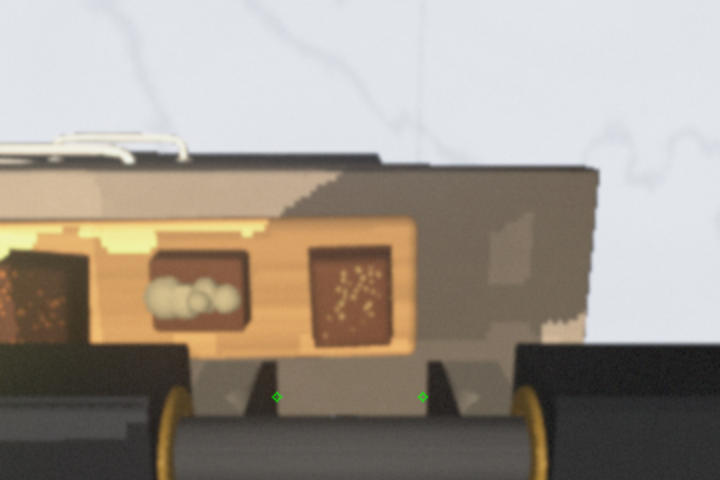

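The milknib is at crop (352,297), almost exactly between the finger marks (277 and 422); the pin and fit estimates agree within 2–3 mm. Going down to grasp it.

```bash
python3 -m inch '0.41 0 0.1 -4 0 0 0;0.41 0 0.1 -7 0 0 0;0.41 0 0.1 -9 0 0 0;0.41 0 0.1 -9.1 0 0 0;0.41 0 0.1 -9.1 0 0 0;0.2 0 0.1 -9.1 0 0 0;0.2 0 0.1 -9.1 0 0 0;0.2 0 0.1 -9.1 0 0 0' 12; python3 -m inch '0.2 0 0 2 0 0 0;0.2 0 0 6 0 0 0;0.2 0 0 10 0 0 0;0.2 0 0 10 0 0 0' 12
```

```text
t: 7.7
eef_pos: [0.425, 0.0483, 0.0169]
ee_rot: [3.139, -0.001, 1.574]
force: [-0.5, -0.2, 8.4]
width: 0.0287
t: 8.2
eef_pos: [0.4268, 0.0493, 0.1199]
ee_rot: [3.134, -0.005, 1.574]
force: [-0.1, -0.0, -0.1]
width: 0.0287
```

```bash
python3 -m inch '0.2 0 -4 3 0 0 3;0.2 1 -10 5 0 0 6;0.2 2 -16 5 0 0 9;0.2 3 -22 5 0 0 12;0.2 4 -28 4 0 0 15;0.2 5 -34 3 0 0 15;0.2 6 -40 1 0 0 15;0.2 6 -46.4 -2 0 0 15;0.2 6 -46.4 -6 0 0 15;0.2 6 -46.4 -6 0 0 15;0.2 6 -46.4 -6 0 0 15;0.2 6 -46.4 -6 0 0 15' 12; python3 - <<'E'
from h import *
f=grab_frame("wrist");save(f,"p1",(140,130,500,340),2)
E
```

```text
t: 9.7
eef_pos: [0.4882, -0.4145, 0.0621]
ee_rot: [3.131, -0.002, 1.838]
force: [0.2, -0.2, 0.0]
width: 0.029
```

View pics/p1.png

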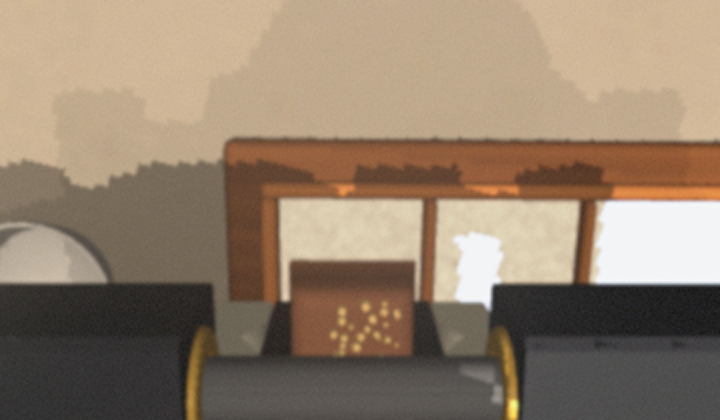

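The chocolate (columns 291–415) is centred on its compartment (278–422) and square with it. Lowering and releasing.

```bash
python3 -m inch '0.2 -0.1 0 -2.5 0 0 0;0.2 -0.1 0 -4.2 0 0 0;0.2 -0.1 0 -4.65 0 0 0;0.2 -0.1 0 -4.65 0 0 0;0.2 -0.1 0 -4.65 0 0 0;0.42 -0.1 0 -4.65 0 0 0;0.42 -0.1 0 -4.65 0 0 0;0.42 -0.1 0 -3 0 0 0;0.42 -0.1 0 2 0 0 0;0.42 -0.1 0 7 0 0 0;0.42 -0.1 0 7 0 0 0;0.42 -0.1 0 7 0 0 0' 12
python3 -m inch '0.36 -1 5 1 0 0 -6;0.36 -3 11 1 0 0 -12;0.36 -4 17 1 0 0 -17;0.36 -5 23 0 0 0 -19;0.36 -6.2 29.4 -2 0 0 -19;0.36 -6.2 29.4 -2.5 0 0 -19;0.36 -6.2 29.4 -2.5 0 0 -19;0.36 -6.2 29.4 -2.5 0 0 -19;0.36 -6.2 29.4 -2.5 0 0 -19' 12
python3 hov.py mos m2
```

```text
t: 11.25
eef_pos: [0.4872, -0.4143, 0.1331]
ee_rot: [3.13, -0.002, 1.838]
force: [-0.5, 0.8, 0.4]
width: 0.0369
t: 12.38
eef_pos: [0.4253, -0.1213, 0.1082]
ee_rot: [3.13, -0.002, 1.504]
force: [0.1, -0.4, 0.0]
width: 0.0315
tcp [ 0.4253 -0.1213  0.1082] rot [ 3.130e+00 -2.000e-03  1.504e+00] w 0.03151863548623849
pin 0.61 [315. 244.] [ 0.4248 -0.1214  0.012 ]
fit 0.56 [297.7, 228.0, 336.9, 265.6] [ 425.5 -119.5] -5.6 iou 0.873
```

View pics/m2.png

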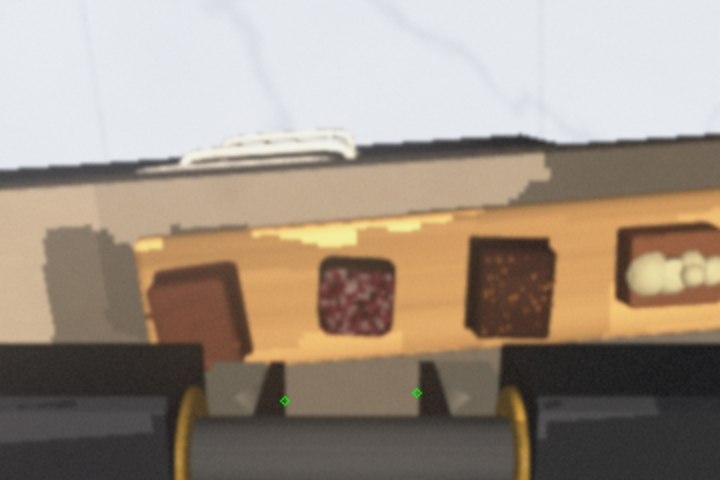

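Mos at crop (357,298), square to the jaws at yaw 86°, about 1 mm to +y of centre. The gaps on both sides are clear. Grasping.

```bash
python3 -m inch '0.37 0 0.1 -4 0 0 0;0.37 0 0.1 -7 0 0 0;0.37 0 0.1 -8.9 0 0 0;0.37 0 0.1 -9.05 0 0 0;0.37 0 0.1 -9.05 0 0 0;0.15 0 0.1 -9.05 0 0 0;0.15 0 0.1 -9.05 0 0 0;0.15 0 0.1 -9.05 0 0 0;0.15 0 0.1 -7 0 0 0;0.15 0 0.1 -3 0 0 0;0.15 0 0.1 2 0 0 0;0.15 0 0.1 2 0 0 0' 12
python3 -m inch '0.15 0.5 -5 2 0 0 7;0.15 1.5 -11 2 0 0 14;0.15 3 -16 1 0 0 19;0.15 3.7 -20.1 -2 0 0 19;0.15 3.7 -20.1 -6 0 0 19;0.15 3.7 -20.1 -6.5 0 0 19;0.15 3.7 -20.1 -6.5 0 0 19' 12; python3 - <<'E'
from h import *
f=grab_frame("wrist");save(f,"p2",(140,130,500,340),2)
E
```

```text
t: 14.02
eef_pos: [0.4277, -0.1198, 0.132]
ee_rot: [3.122, -0.003, 1.505]
force: [0.8, 0.0, -1.2]
width: 0.0268
t: 14.9
eef_pos: [0.4648, -0.3206, 0.0674]
ee_rot: [3.123, -0.003, 1.837]
force: [0.5, 0.1, 0.5]
width: 0.027
```

View pics/p2.png

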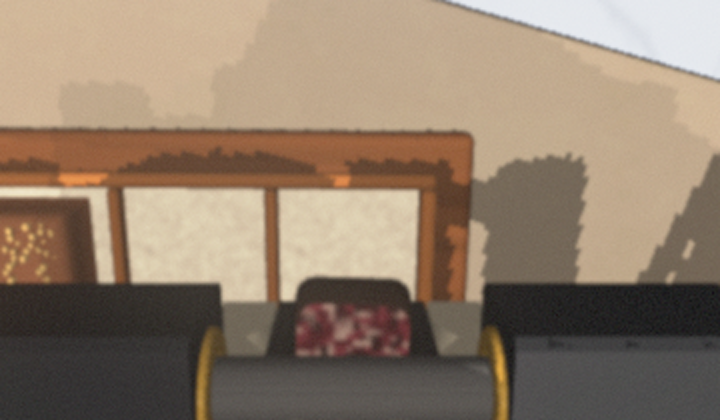

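Mos is centred over its compartment (mos 297–410, compartment 278–420), and the milknib sits in its own. Lowering, and correcting a 1° drift in tilt.

```bash
python3 -m inch '0.15 -0.25 -0.1 -2.5 0 1.1 0;0.15 -0.25 -0.1 -4.7 0 1.1 0;0.15 -0.25 -0.1 -5.2 0 1.1 0;0.15 -0.25 -0.1 -5.2 0 1.1 0;0.15 -0.25 -0.1 -5.2 0 1.1 0;0.4 -0.25 -0.1 -5.2 0 1.1 0;0.4 -0.25 -0.1 -5.2 0 1.1 0;0.4 -0.25 -0.1 -4 0 1.1 0;0.4 -0.25 -0.1 1 0 1.1 0;0.4 -0.25 -0.1 7 0 1.1 0;0.4 -0.25 -0.1 7 0 1.1 0;0.4 -0.25 -0.1 7 0 1.1 0'
python3 -m inch '0.46 -1 6 0 0 0 -5;0.46 -2 12 0 0 0 -10;0.46 -3 18 0 0 0 -15;0.46 -4 24 -1 0 0 -15;0.46 -4 31.4 -3 0 0 -15;0.46 -4 31.4 -3 0 0 -15;0.46 -4 31.4 -3 0 0 -15;0.46 -4 31.4 -3 0 0 -15' 12
python3 hov.py swirl m3
```

```text
t: 16.45
eef_pos: [0.4629, -0.3216, 0.1391]
ee_rot: [3.138, -0.007, 1.837]
force: [0.2, -0.3, 0.0]
width: 0.035
t: 17.45
eef_pos: [0.4226, -0.0084, 0.1088]
ee_rot: [3.139, -0.006, 1.575]
force: [0.2, 0.2, -0.0]
width: 0.0402
tcp [ 0.4228 -0.0085  0.1089] rot [ 3.139 -0.006  1.574] w 0.04019431539410521
pin 0.85 [313. 245.] [ 0.4221 -0.0094  0.012 ]
fit 0.72 [289.7, 227.2, 339.7, 270.7] [420.6  -8.1] -2.2 iou 0.76
fit 0.49 [49.5, 228.6, 108.4, 287.5] [ 427.  -179.2] 6.7 iou 0.738
```

View pics/m3.png

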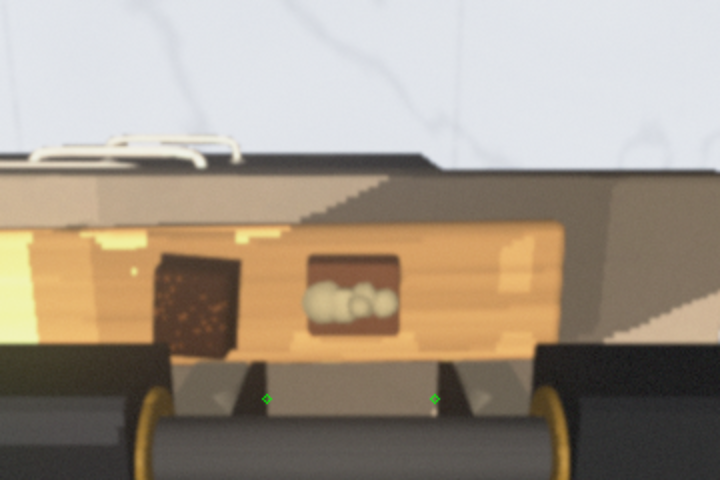

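Swirl at crop (353,295), centred between the finger marks (267 and 435), with the darknib 23 mm away. Grasping. I'll place it with the jaws along the tray's x so the fingers clear the two pieces already set.

```bash
python3 -m inch '0.46 0 0.1 -4 0 0 0;0.46 0 0.1 -7 0 0 0;0.46 0 0.1 -9 0 0 0;0.46 0 0.1 -9.15 0 0 0;0.46 0 0.1 -9.15 0 0 0;0.25 0 0.1 -9.15 0 0 0;0.25 0 0.1 -9.15 0 0 0;0.25 0 0.1 -9.15 0 0 0;0.25 0 0.1 -7 0 0 0;0.25 0 0.1 -2 0 0 0;0.25 0 0.1 4 0 0 0;0.25 0 0.1 4 0 0 0' 12
python3 -m inch '0.25 0.3 -5 1 0 0.5 -7;0.25 1 -11 1 0 0.5 -14;0.25 2 -17 1 0 0.5 -22;0.25 3 -23 1 0 0.5 -30;0.25 4 -29 0 0 0.5 -39;0.25 5 -34 -1 0 0.5 -48;0.25 5.1 -36.1 -3 0 0.5 -57;0.25 5.1 -36.1 -5 0 0.5 -66;0.25 5.1 -36.1 -8 0 0.5 -75;0.25 5.1 -36.1 -8 0 0.5 -75;0.25 5.1 -36.1 -8 0 0.5 -75;0.25 5.1 -36.1 -8 0 0.5 -75' 12
python3 - <<'E'
from h import *
f=grab_frame("wrist");save(f,"p3",(140,80,500,340),2)
E
```

```text
t: 19.1
eef_pos: [0.4256, -0.0065, 0.1538]
ee_rot: [3.13, -0.01, 1.575]
force: [-0.4, 0.1, -0.6]
width: 0.0341
t: 20.6
eef_pos: [0.4774, -0.3677, 0.0751]
ee_rot: [3.135, -0.006, 0.268]
force: [0.0, -0.1, 0.3]
width: 0.0341
```

View pics/p3.png

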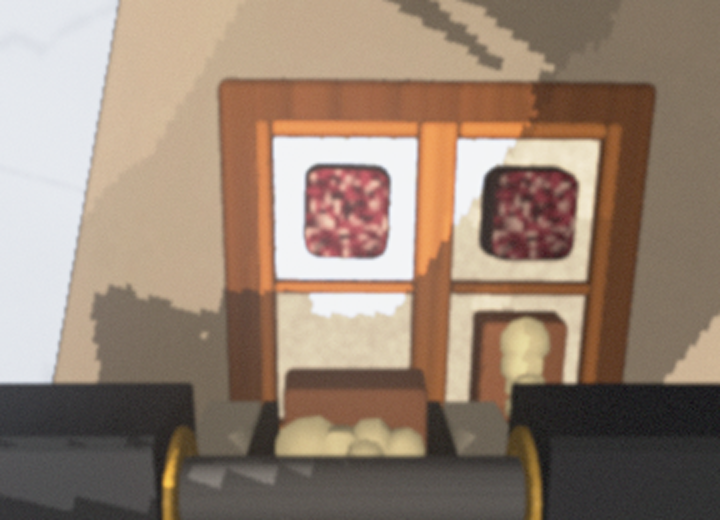

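Mos is correctly in front of its twin. The held swirl is 3 mm too far toward the stocked row, which agrees with the measured TCP (0.4774 against 0.4745). Correcting that and lowering.

```bash
python3 -m inch '0.25 -0.3 -0.05 -2 0 0 0;0.25 -0.3 -0.05 -4 0 0 0;0.25 -0.3 -0.05 -5.5 0 0 0;0.25 -0.3 -0.05 -5.95 0 0 0;0.25 -0.3 -0.05 -5.95 0 0 0;0.43 -0.3 -0.05 -5.95 0 0 0;0.43 -0.3 -0.05 -5.95 0 0 0;0.43 -0.3 -0.05 -4.5 0 0 0;0.43 -0.3 -0.05 0 0 0 0;0.43 -0.3 -0.05 6 0 0 0;0.43 -0.3 -0.05 12 0 0 0;0.43 -0.3 -0.05 16 0 0 0'
python3 -m inch '1 0 6 2 0 0 10;1 2 12 3 0 0 20;1 5 18 3 0 0 30;1 9 22 3 0 0 40;1 13 25 3 0 0 50;1 16 27 3 0 0 60;1 18.5 27.5 3 0 0 70;1 18.5 27.5 3 0 0 75;1 18.5 27.5 3 0 0 75;1 18.5 27.5 3 0 0 75'
cat > cov.py <<'E'
import sys
from h import *
f=grab_frame("wrist");s=telemetry.get_state();p=np.array(s["eef_pos"]);save(f,sys.argv[1])
print("tcp",p.round(4),"w",s["width"])
print([(x["p"],np.round(x["location"]),w(f,x["location"],0).round(4)) for x in pinpoint("wrist","cover")[:2]])
for d in regions_of("wrist","cover")[:1]:
    cs,_=cv2.findContours(d["pixels"].astype('uint8'),0,2);k=max(cs,key=cv2.contourArea)
    for z in(0,.038): print(z,d["bbox"],cv2.minAreaRect(np.array([w(f,q[0],z)[:2]*1000 for q in k],dtype=np.float32)))
E
python3 cov.py c1
```

```text
t: 22.15
eef_pos: [0.4748, -0.3686, 0.24]
ee_rot: [3.132, -0.01, 0.268]
force: [1.2, 0.5, -0.5]
width: 0.0377
t: 23.4
eef_pos: [0.6595, -0.0938, 0.2709]
ee_rot: [3.131, -0.01, 1.574]
force: [0.6, 0.4, 0.5]
width: 0.0878
tcp [ 0.6595 -0.0938  0.2709] w 0.08743965371002733
[(0.88, array([308., 215.]), array([ 0.6702, -0.0995,  0.    ]))]
0 [232.7, 154.9, 390.3, 272.9] ((673.8856201171875, -98.35748291015625), (183.69747924804688, 141.6285400390625), 88.68518829345703)
0.038 [232.7, 154.9, 390.3, 272.9] ((666.3449096679688, -98.11121368408203), (167.37745666503906, 129.04586791992188), 88.6851577758789)
```

View pics/c1.png

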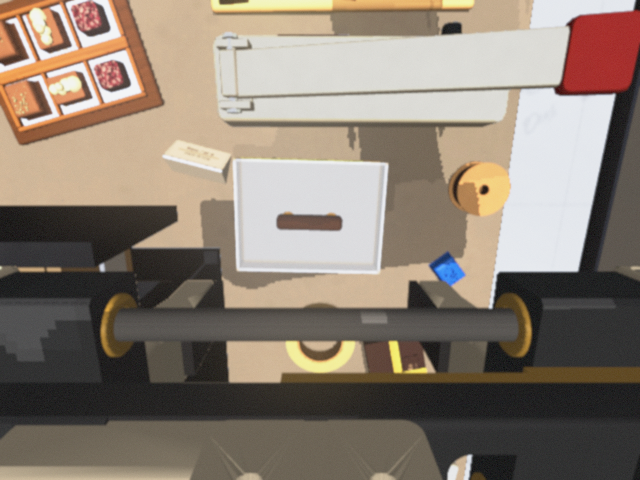

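The cover is at (310,215), nearly square to the world (-1.3°), with the bar at columns 277–342, row 222. The front row of the tray shows each piece before its twin. Next I'll measure the bar exactly, then turn the jaws along x.

```bash
python3 - <<'E'
from h import *
f=grab_frame("wrist");g=f["pixels"][195:245,262:358].astype(int)
m=((g.sum(2)<300)).astype('uint8');n,l,st,c=cv2.connectedComponentsWithStats(m);i=1+np.argmax(st[1:,4])
k=cv2.findContours((l==i).astype('uint8'),0,2)[0][0]
print(st[i]+[262,195,0,0,0])
print(cv2.minAreaRect(np.array([w(f,q[0]+[262,195],.061)[:2]*1000 for q in k],dtype=np.float32)))
E
python3 -m inch '1 0 0 0 0 0.6 -10;1 0 0 0 0 0.6 -20;1 0 0 -2 0 0.6 -30;1 0 0 -4 0 0.6 -40;1 0.3 0 -6 0 0.6 -50;1 0.5 0 -8 0 0.6 -60;1 0.6 0 -10 0 0.6 -70;1 0.6 -0.2 -12 0 0.6 -80;1 0.6 -0.4 -13 0 0.6 -90;1 0.6 -0.4 -13 0 0.6 -91.3;1 0.6 -0.4 -13 0 0.6 -91.3;1 0.6 -0.4 -13 0 0.6 -91.3' 30
python3 - <<'E'
from h import *
f=grab_frame("wrist");s=telemetry.get_state();p=np.array(s["eef_pos"]);print(p.round(4),np.round(s["ee_rot"],3))
im=f["pixels"][:,:,::-1].copy()
a=s["ee_rot"][2]
for d in(-.044,0,.044):
    u=px(f,p+d*np.array([np.cos(a),np.sin(a),0]));print(np.round(u));cv2.circle(im,(int(u[0]),int(u[1])),2,(0,255,0),1)
for y in(-.035,.035):
  for x in(-.008,.008):
    u=px(f,(.6655+x,-.098+y,.063));cv2.circle(im,(int(u[0]),int(u[1])),2,(255,0,0),1)
cv2.imwrite("pics/c2.png",cv2.resize(im[80:380,120:520],None,fx=2,fy=2))
E
```

```text
[278 215  63  15 830]
((665.9200439453125, -98.18698120117188), (65.5215835571289, 14.209053993225098), 88.79610443115234)
t: 25.1
eef_pos: [0.6631, -0.1453, 0.1335]
ee_rot: [-3.049, -0.021, 0.075]
force: [-0.4, -0.4, 0.4]
width: 0.0874
[ 0.6632 -0.145   0.1334] [-3.049 -0.021  0.076]
[223. 299.]
[316. 299.]
[407. 298.]
```

View pics/c2.png

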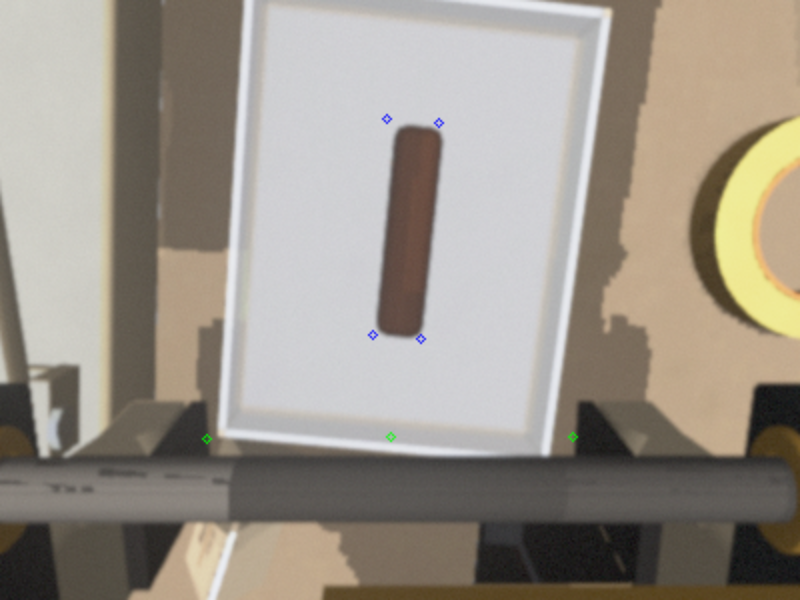

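The arm ran into joint 6's limit near yaw 0 (q6 ≈ -3.03), so I'll use the equivalent half-turn grasp at yaw ≈ 180°. I'll back up and turn the other way.

```bash
python3 - <<'E'
from h import *
from scipy.spatial.transform import Rotation as T
s=telemetry.get_state();print(np.round(s["q"],3));a=T.from_euler("xyz",s["ee_rot"])
for y in(60,95): print(y,(T.from_euler("xyz",[180,0,y],degrees=True)*a.inv()).as_rotvec(degrees=True).round(1))
E
```

```text
[ 0.016  0.437 -0.048 -0.107 -1.073 -3.03 ]
60 [-5.3 -1.9 55.6]
95 [-4.8 -3.6 90.5]
```

```bash
python3 -m inch '1 0 1 3 -1 0 10;1 0 2 6 -2 -1 20;1 0 3 8 -3 -1 30;1 0 4 8 -4 -2 40;1 0 4.5 8 -5 -2 50;1 0 4.7 8 -5 -3 60;1 0.3 4.7 8 -5 -3 70;1 0.3 4.7 8 -5 -3 80;1 0.3 4.7 8 -4.8 -3.6 90.5;1 0.3 4.7 8 -4.8 -3.6 90.5;1 0.3 4.7 8 -4.8 -3.6 90.5' 30
python3 -m inch '1 0 0 -1 0 0 10;1 0 0 -2 0 0 20;1 0 0 -3 0 0 30;1 0 0 -4 0 0 40;1 0 0 -5 0 0 50;1 0 0 -6 0 0 60;1 0 0 -7 0 0 70;1 0 0 -8 0 0 80;1 0 0 -8 0 0 83.7;1 0 0 -8 0 0 83.7;1 0 0 -8 0 0 83.7' 30
cat > bar.py <<'E'
import sys
from h import *
f=grab_frame("wrist");s=telemetry.get_state();p=np.array(s["eef_pos"]);print(p.round(4),np.round(s["ee_rot"],3),np.round(s["q"],2))
im=f["pixels"][:,:,::-1].copy();a=s["ee_rot"][2]
for d in(-.044,0,.044):
    u=px(f,p+d*np.array([np.cos(a),np.sin(a),0]));cv2.circle(im,(int(u[0]),int(u[1])),2,(0,255,0),1)
u=px(f,(p[0],p[1],.063));print("under tcp",np.round(u))
u=np.array(px(f,(.666,-.098,.063))).astype(int);x0,y0=u-70
g=f["pixels"][y0:min(y0+140,300),x0:x0+140].astype(int);m=((g.sum(2)<300)&(g[:,:,0]>g[:,:,2]+15)).astype('uint8')
n,l,st,c=cv2.connectedComponentsWithStats(m);i=1+np.argmax(st[1:,4]);k=cv2.findContours((l==i).astype('uint8'),0,2)[0][0]
print(st[i]+[x0,y0,0,0,0],cv2.minAreaRect(np.array([w(f,q[0]+[x0,y0],.063)[:2]*1000 for q in k],dtype=np.float32)))
cv2.imwrite("pics/"+sys.argv[1]+".png",cv2.resize(im[80:380,120:520],None,fx=2,fy=2))
E
python3 bar.py c3
```

```text
t: 26.52
eef_pos: [0.6662, -0.0974, 0.2138]
ee_rot: [-3.141, 0.0, 1.654]
force: [-0.7, -0.8, -0.8]
width: 0.0876
t: 27.9
eef_pos: [0.6664, -0.0974, 0.134]
ee_rot: [-3.141, 0.0, 3.113]
force: [-0.2, 0.2, 0.6]
width: 0.0879
[ 0.6664 -0.0974  0.1341] [-3.141e+00  1.000e-03  3.113e+00] [ 0.14  0.42 -0.11  0.   -1.04 -0.17]
under tcp [316. 256.]
[ 305  203   21   97 1956] ((667.0306396484375, -99.86605072021484), (66.92838287353516, 13.707144737243652), 88.72540283203125)
```

View pics/c3.png

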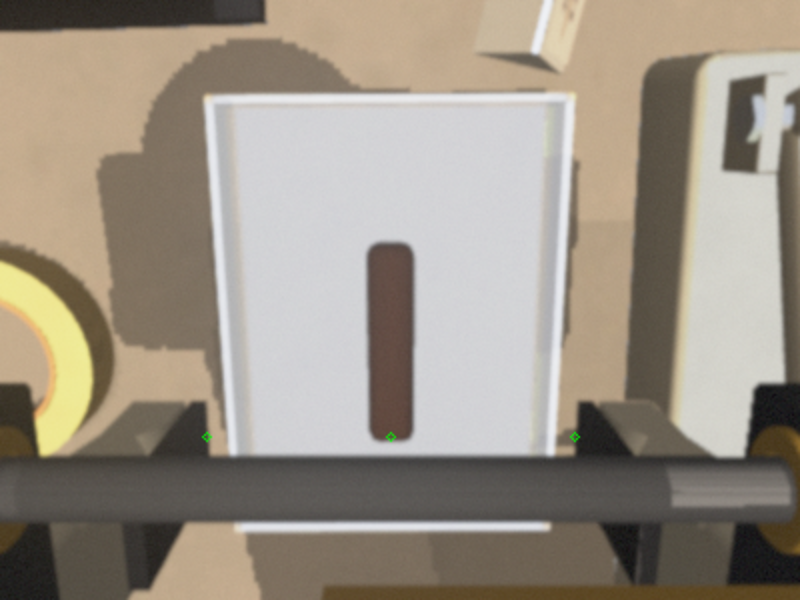

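The bar lines up with the jaw centre (column 391) and is 2 mm off along its length. Descending and gripping.

```bash
python3 -m inch '0.6 0 -0.2 -3 0 0 0;0.6 0 -0.2 -6 0 0 0;0.6 0 -0.2 -8.3 0 0 0;0.6 0 -0.2 -8.7 0 0 0;0.6 0 -0.2 -8.7 0 0 0;0.05 0 -0.2 -8.7 0 0 0;0.05 0 -0.2 -8.7 0 0 0;0.05 0 -0.2 -8.7 0 0 0;0.05 0 -0.2 -8.7 0 0 0;0.05 0 -0.2 -8.7 0 0 0' 40
python3 -m inch '0.05 0 0 1 0 0 0;0.05 0 0 2 0 0 0;0.05 0 0 5 0 0 0;0.05 0 0 9 0 0 0;0.05 0 0 14 0 0 0;0.05 0 0 19 0 0 0;0.05 0 0 24 0 0 0;0.05 0 0 27 0 0 0;0.05 0 0 27 0 0 0;0.05 0 0 27 0 0 0' 40
```

```text
t: 29.2
eef_pos: [0.6666, -0.0993, 0.0473]
ee_rot: [-3.141, 0.001, 3.113]
force: [-0.6, -0.3, 0.6]
width: 0.0157
t: 30.45
eef_pos: [0.6658, -0.0992, 0.3162]
ee_rot: [3.141, -0.001, 3.113]
force: [0.8, -0.4, -4.2]
width: 0.0155
```

```bash
python3 -m inch '0.05 -4 -1 0 0 0 2;0.05 -9 -3 0 0 0 4;0.05 -13 -6 0 0 0 6;0.05 -16 -10 0 0 0 8;0.05 -16.4 -15 0 0 0 11;0.05 -16.4 -20 0 0 0 14;0.05 -16.4 -24 0 0 0 16.6;0.05 -16.4 -26.2 -4 0 0 16.6;0.05 -16.4 -26.2 -9 0 0 16.6;0.05 -16.4 -26.2 -14 0 0 16.6;0.05 -16.4 -26.2 -18 0 0 16.6;0.05 -16.4 -26.2 -18 0 0 16.6' 40
python3 -m inch '0.05 0 0 0 0 0 0;0.05 0 0 0 0 0 0;0.05 0 0 0 0 0 0'
python3 - <<'E'
from h import *
f=grab_frame("wrist");save(f,"p4",(120,80,520,380),2)
E
```

```text
t: 31.95
eef_pos: [0.4985, -0.3598, 0.1316]
ee_rot: [3.135, -0.008, -2.881]
force: [0.3, -0.2, -1.8]
width: 0.0159
t: 32.33
eef_pos: [0.4992, -0.3601, 0.133]
ee_rot: [3.137, -0.006, -2.881]
force: [-0.2, -0.1, -2.4]
width: 0.0154
```

The picture limit is reached, so I'll go on by numbers. Correcting the offset and lowering in stages.

```bash
python3 -m inch '0.05 0.23 -0.1 -2 0 0.3 0;0.05 0.23 -0.1 -4 0 0.3 0;0.05 0.23 -0.1 -5.5 0 0.3 0;0.05 0.23 -0.1 -6.3 0 0.3 0;0.05 0.23 -0.1 -6.5 0 0.3 0;0.05 0.23 -0.1 -6.5 0 0.3 0;0.05 0.23 -0.1 -6.5 0 0.3 0'
python3 - <<'E'
from h import *
for c in("top","scene"):
    f=grab_frame(c)
    for d in regions_of(c,"cover")[:1]:
        k=max(cv2.findContours(d["pixels"].astype('uint8'),0,2)[0],key=cv2.contourArea);print(c,d["p"],d["bbox"])
        for z in (.013,.051): print(z,cv2.minAreaRect(np.array([w(f,q[0],z)[:2]*1000 for q in k],dtype=np.float32)))
    print([(x["p"],w(f,x["location"],.013).round(4)) for x in pinpoint(c,"cover")[:1]],[(x["p"],w(f,x["location"],0).round(4)) for x in pinpoint(c,"tray")[:1]])
E
```

```text
t: 33.25
eef_pos: [0.5018, -0.3612, 0.0685]
ee_rot: [3.136, -0.011, -2.881]
force: [0.4, -0.2, -3.5]
width: 0.0155
top 0.56 [355.7, 256.1, 449.9, 320.3]
0.013 ((494.15142822265625, -316.65570068359375), (134.07412719726562, 78.697021484375), 16.01945686340332)
0.051 ((490.2227783203125, -311.28961181640625), (129.1632537841797, 75.8144760131836), 16.019479751586914)
[(0.89, array([ 0.5047, -0.3624,  0.013 ]))] [(0.54, array([ 0.4343, -0.1732,  0.    ]))]
scene 0.68 [373.2, 187.6, 455.0, 247.5]
0.013 ((532.693359375, -414.94232177734375), (152.96371459960938, 264.600341796875), 16.021259307861328)
0.051 ((495.1867980957031, -341.0884094238281), (139.58009338378906, 241.44908142089844), 16.021249771118164)
[(0.77, array([ 0.5073, -0.3887,  0.013 ]))] [(0.63, array([ 0.5008, -0.352 ,  0.    ]))]
```

```bash
python3 -m inch '0.05 0 0 -0.4 -0.15 -0.7 0;0.05 0 0 -0.8 -0.15 -0.7 0;0.05 0 0 -1.0 -0.15 -0.7 0;0.05 0 0 -1.2 -0.15 -0.7 0;0.05 0 0 -1.3 -0.15 -0.7 0;0.05 0 0 -1.3 -0.15 -0.7 0;0.05 0 0 -1.3 -0.15 -0.7 0'
```

```text
t: 34.52
eef_pos: [0.5014, -0.361, 0.0551]
ee_rot: [3.141, -0.0, -2.881]
force: [-0.9, 0.2, 0.5]
width: 0.0153
```

Contact is at the expected height (TCP 0.0551 m against 0.0553 m predicted) and the weight is off the wrist. Releasing and retreating.

```bash
python3 -m inch '0.4 0 0 0 0 0 0;0.4 0 0 0 0 0 0;0.4 0 0 0 0 0 0;0.4 0 0 2 0 0 0;0.4 0 0 6 0 0 0;0.4 0 0 11 0 0 0;0.4 0 0 17 0 0 0;0.4 0 0 22 0 0 0;0.4 -3 0 25 0 0 0;0.4 -3 0 25 0 0 0;0.4 -3 0 25 0 0 0'
python3 -m inch '0.4 0 4 0 0 0 0;0.4 0 9 0 0 0 0;0.4 0 13 0 0 0 0;0.4 0 13 0 0 0 0;0.4 0 13 0 0 0 0'
cat > chk.py <<'E'
from h import *
for c in("top","wrist"):
    f=grab_frame(c);save(f,"fin_"+c)
    for n,zs in(("cover",(.008,.046)),("tray",(.008,))):
        for d in regions_of(c,n)[:1]:
            k=max(cv2.findContours(d["pixels"].astype('uint8'),0,2)[0],key=cv2.contourArea)
            for z in zs:
                r=cv2.minAreaRect(np.array([w(f,q[0],z)[:2]*1000 for q in k],dtype=np.float32));print(c,n,d["p"],np.round(d["bbox"]),z,np.round(r[0],1),np.round(r[1],1),round(r[2],1))
        print([(x["p"],w(f,x["location"],.008 if n=="cover" else 0).round(4)) for x in pinpoint(c,n)[:1]])
    for n in("row_milknib","row_swirl","row_mos","bonbon_milknib","bonbon_swirl","bonbon_mos"): print(n,[(round(x["p"],2),w(f,x["location"],.01).round(3)[:2]) for x in pinpoint(c,n)[:4]])
E
python3 chk.py
```

```text
t: 35.9
eef_pos: [0.4713, -0.3608, 0.3047]
ee_rot: [3.141, -0.0, -2.881]
force: [0.1, 0.1, -0.1]
width: 0.0351
t: 36.52
eef_pos: [0.4715, -0.2307, 0.3038]
ee_rot: [3.14, -0.002, -2.88]
force: [-0.8, -0.1, 0.2]
width: 0.0352
top cover 0.96 [370. 271. 449. 323.] 0.008 [ 477.3 -395.7] [ 66.7 132.8] 19.3
top cover 0.96 [370. 271. 449. 323.] 0.046 [ 474.  -387.5] [ 64.3 128. ] 19.3
[(0.87, array([ 0.5001, -0.356 ,  0.008 ]))]
[]
row_milknib []
row_swirl []
row_mos []
bonbon_milknib []
bonbon_swirl []
bonbon_mos []
wrist cover 0.59 [262.   3. 380. 169.] 0.008 [ 502.7 -365.2] [140.4 183.2] 14.9
wrist cover 0.59 [262.   3. 380. 169.] 0.046 [ 501.6 -359.5] [128.6 167.9] 14.9
[(0.72, array([ 0.4989, -0.3593,  0.008 ]))]
[]
row_milknib []
row_swirl []
row_mos []
bonbon_milknib [(0.81, array([0.737, 0.068]))]
bonbon_swirl []
bonbon_mos []
```

```bash
python3 -m inch '0.4 0 -5 0 0 0 0;0.4 0 -5 0 0 0 0;0.4 -3 0 3 0 0 0;0.4 -5 10 3 0 0 0;0.4 -5 16 3 0 0 0;0.4 -5 16 3 0 0 0;0.4 -5 16 3 0 0 0'; python3 - <<'E'
from h import *
for c in("top","scene"):
    f=grab_frame(c)
    for n in("bonbon_darknib","bonbon_milkrect","cover","tray"): print(c,n,[(round(x["p"],2),w(f,x["location"],.01).round(3)[:2]) for x in pinpoint(c,n)[:3]])
    for d in regions_of(c,"cover")[:1]:
        k=max(cv2.findContours(d["pixels"].astype('uint8'),0,2)[0],key=cv2.contourArea);r=cv2.minAreaRect(np.array([w(f,q[0],.046)[:2]*1000 for q in k],dtype=np.float32));print(d["bbox"],r)
print(telemetry.get_state()["t"])
E
```

```text
t: 38.5
eef_pos: [0.421, -0.0685, 0.3353]
ee_rot: [3.14, 0.002, -2.877]
force: [0.6, -0.8, -0.2]
width: 0.0353
top bonbon_darknib [(0.53, array([ 0.428, -0.057]))]
top bonbon_milkrect [(0.57, array([ 0.434, -0.173]))]
top cover [(0.68, array([ 0.498, -0.354]))]
top tray []
[354.6, 245.7, 451.4, 321.3] ((501.30450439453125, -357.34954833984375), (127.54818725585938, 172.96804809570312), 14.867033958435059)
scene bonbon_darknib [(0.78, array([ 0.421, -0.064]))]
scene bonbon_milkrect [(0.81, array([ 0.432, -0.182]))]
scene cover [(0.94, array([ 0.488, -0.343]))]
scene tray []
[372.3, 194.0, 452.1, 254.1] ((487.8360290527344, -328.9114990234375), (135.732666015625, 242.56488037109375), 15.916438102722168)
39.1
```

The checks agree: the cover is at about (0.501, -0.359), yaw 14.9°, on the tray at (0.5015, -0.361), yaw 15°. Handing in.

```bash
python3 -c "
from station import arm;print(arm.job_done())"
```

```text
the job is handed in; nothing more can be done
None
```

The three matching chocolates are in the tray's empty row, each in front of its twin, and the clear cover is seated over the tray. I handed the job in at about 39 s on the robot's clock, well inside the 99 s limit.

- **Chocolates:** I saw the milknib and mos in their compartments, and a later wrist view showed all three pieces in front of their twins. The swirl went in a quarter turn round from its twin, so the fingers would clear the pieces already placed.
- **Look-alikes:** The darknib and milkrect are still on the board, within a few millimetres of where they were. The stocked row was in place in the last view before the cover went on.
- **Cover:** It touched down at TCP 0.0551 m, against 0.0553 m predicted for sitting flat on the base, and its weight came off the wrist. Afterwards the wrist camera put it within 2 mm of the tray's centre and 0.1° of its yaw. The size it saw fits a seated cover.

**Weaker checks:**
- I had used up the 16 pictures before seating the cover, so the final cover checks are numbers only. The trained networks did not report the chocolates through the cover.
- Just after release, the top camera's view of the cover was partly blocked and its outline was useless. A clear view later gave its position as (0.501, -0.357).
- The scene camera's cover position was 2–3 cm off. Its slanted view makes it the least reliable, so I discounted it.
- The first try at turning the jaws to the cover's bar hit joint 6's limit. I backed off and used the half-turn grasp instead, touching nothing.

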